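Open the folding rack and park the tool caddy on it

TASK

Open the folding steel rack: swing both of its hinged braces out until each one snaps home against its end stop. Then take the grey tool caddy by its handle, set it down (do not drop it) on the two braces, between the rail and the braces' upright posts, and slide it until its long side is flush against the rail and its end is flush against the rack's end cheek. Let go of it there, and leave the other things on the table where they are.

Things in the scene. Friction and masses are not known exactly. Their poses are not given: they have to be found in the camera images.
- rack: steel folding rack fixed to the table. Origin at table level; x towards its rail, y along the rail, z up. Rail 390 mm long, 12 mm thick, 100 mm high, inner face at x = 70 mm. End cheek at the -y end: plate from the rail to x = 10 mm, 58 to 100 mm high, inner face at y = -170 mm. Hinge axes at x = 50, y = +-150 mm. Braces out: posts at x = -80, y = +-150 mm, 144 mm clear between rail and posts
- rack_seat (a point): where the caddy's origin is when it stands on the open braces flush with rail and cheek: rack x = 12.5, y = -5, z = 55 mm. Axes as the rack's; the caddy's long y axis then lies along y, either way round
- brace_l (a joint): left brace (+ y end of the rack): bar 140 x 24 x 13 mm, top 55 mm high, on a vertical hinge. 0 = folded along the rail, free end to the middle; grows as it swings out towards rack -x, clockwise from above; 1.571 = fully out, at its stop. Starts at 0.25 to 0.6. A spring ball resists from about 1.0 (some 3 N at the post); past 1.3 it snaps on to the stop and holds the brace there
- brace_r (a joint): right brace (- y end of the rack): bar 140 x 24 x 13 mm, top 55 mm high, on a vertical hinge. 0 = folded along the rail, free end to the middle; grows as it swings out towards rack -x, counter-clockwise from above; 1.571 = fully out, at its stop. Starts at 0.25 to 0.6. A spring ball resists from about 1.0 (some 3 N at the post); past 1.3 it snaps on to the stop and holds the brace there
- brace_l_post (a point): centre of the upright round post at the free end of the left brace, at half its height: post 12 mm across, 50 mm tall, from 55 to 105 mm above the table. This point is 130 mm from the brace's hinge axis
- brace_r_post (a point): centre of the upright round post at the free end of the right brace, at half its height: post 12 mm across, 50 mm tall, from 55 to 105 mm above the table. This point is 130 mm from the brace's hinge axis
- brace_l_hinge (a point): point on the left brace's vertical hinge axis, on the brace's top face (55 mm high)
- brace_r_hinge (a point): point on the right brace's vertical hinge axis, on the brace's top face (55 mm high)
- caddy: loose open tool caddy of grey plastic, about 0.4 to 0.85 kg, with a few tools lying low inside. Origin at the centre of its underside; 115 mm along its x, 330 mm along its y, walls 60 mm high and 5 mm thick, a middle partition 67 mm high along y, and above it the handle bar. Both ends are alike
- caddy_grip (a point): centre of the caddy's handle bar, 111 mm above its underside: bar 18 mm wide (x), 146 mm long (y), 22 mm high, its top 122 mm above the underside; open space between the two bar uprights at y = +65 and -65 mm
- flask: steel flask with a black cap, 68 mm across, 150 mm high; origin at its foot; leave alone
- mug: white mug, 80 mm across, 90 mm high; origin at its foot; leave alone
- jar: glass jar with steel lid, 70 mm across, 80 mm high; origin at its foot; leave alone
- hone: grey sharpening stone 50 x 180 x 25 mm lying flat; origin at the centre of its underside; leave alone

How it is judged (in metres and radians):
On the way, in this order (a step that is already met when the one before it is completed fails the run):
1. one brace is swung out into its end detent (value of joint any of brace_l, brace_r above 1.52 rad), for 0.2 s.
2. both braces are out in their end detents (value of joint each of brace_l, brace_r above 1.52 rad), for 0.2 s.
3. the caddy stands on the rack with both braces out (all of step 2 and z of caddy in the frame of rack between 0.05 and 0.06 m and angle between caddy's own z axis and vertical below 0.04 rad and contact force between caddy and rack above 1 N), for 0.2 s.
At the end, for the whole second after the job is handed in: both braces are fully out (past 1.52 rad); the caddy rests level on them, released and still, its long side within 4 mm of the rail and parallel to it within 0.025 rad, and its end within 4 mm of the end cheek (all of step 3 and x of caddy in the frame of rack between 0.0085 and 0.0155 m and y of caddy in the frame of rack between -0.0085 and -0.001 m and angle between the y axis of caddy and the y axis of rack, either way round below 0.025 rad and linear speed of caddy below 0.01 m/s); the robot touches nothing.
It fails at once if the caddy is dropped (falls freely more than about 10 mm) (contact force between caddy and the fingers below 0.05 N and linear speed of caddy above 0.45 m/s).
It fails at once if the flask is moved more than 30 mm (distance of flask from where it was at the start of the episode above 0.03 m).
It fails at once if the mug is moved more than 30 mm (distance of mug from where it was at the start of the episode above 0.03 m).
It fails at once if the jar is moved more than 30 mm (distance of jar from where it was at the start of the episode above 0.03 m).
It fails at once if the hone is moved more than 30 mm (distance of hone from where it was at the start of the episode above 0.03 m).
It also fails if it takes over 72 s, if anything falls off the work surface, if the arm or the gripper's body presses on something with over 40 N, if the wrist force passes 120 N, or if a joint passes its speed limit or range.

ROBOT

A 6-joint arm with a two-finger parallel gripper is mounted at the origin on the work surface. World frame = base frame: x ahead of the robot, y to its left, z up, the work surface at z = 0. Lengths are in mm, angles in rad, forces in N, time in s.
With the tool pointing down it reaches from about 300 to 875 mm from the base axis. Payload 4.2 kg.
Tool frame: the origin (TCP) lies at the very end of the fingers, on their centre line; the grasp point (between the pads) lies 19 mm behind it; z points along the fingers, y is the line along which they close (so a half turn about z gives the same grasp; the last joint's range is limited). The gripper opens to 85 mm and grips with 20 to 120 N. Pads are 22 mm wide; open, the fingers measure 114 mm over their backs; the gripper's body (76 mm by 85 mm) begins 54 mm behind the grasp point. The pads swing forward as they close: fully open they stand 13 mm farther back than shut.
Start: joints at [1.2, 0.32, 1.565, -0, 1.257, -0.02], TCP at [197.601, 539.996, 231.338] pointing down, gripper open.
Joint ranges: [-3.11, 3.11], [-0.84, 2.01], [0.21, 2.61], [-1.34, 4.49], [0.05, 2.63], [-2.56, 2.56]. Speed limits (rad/s): [2.57, 2.57, 3.14, 3.14, 3.14, 3.14].

INTERFACE

Orientations are given as a rotation vector (axis times angle).
In Python, from workcell import bot gives the robot as it stands.
- The arm moves only by the shell command python3 -m creep 'ROWS' [OPENING] [FORCE]. ROWS is JSON, one flat list of numbers, 6 for each row, row after row: the shift along the tool's x, y, z scaled (see below), then the turn, a rotation vector about the tool's x, y, z scaled (see below). A call has 1 to 8 rows; each row shifts and turns the commanded pose from where the row before left it, along the tool's axes as they then stand; what a row does not reach is not made up. The controller multiplies each number of a shift by 2.5 cm and each number of a turn by 0.1 rad. A row lasts 1/8 s, in which the tool goes at most 62.5 mm and 10.7 degrees, less where a joint would pass 70% of its speed; a pose out of reach is approached as far as the arm can. A call with a number of a shift or a turn outside -1 to 1 is refused whole. A call with a gripper value outside its range is refused whole. OPENING is the opening, from 0 (shut) to 1 (fully open), set as the call begins (- or left out, the last holds). The fingers move at their own pace and stop on an object; FORCE is the grip in N (left out, the last holds). Time passes only in rows, so rows that do not move let the fingers close. It gives the time, the measured TCP pose, the force, the opening and the grip force at its end, in the units of the state.
- bot.sense(): the state, without advancing time (a new reading comes with each control period).
- bot.camera(name): name is "side" or "top" or "wrist"; returns a dict with "color" (420x560x3 uint8, blue, green, red), "range_z" (420x560 float32, mm along the optical axis (not along the pixel's ray), 0 where there is no reading), "intrinsics" (3x3 intrinsics, pixels), "view" (4x4, takes a point from world to camera coordinates); the wrist camera has in their place "T_tool_cam" (4x4, takes a point from camera to tool coordinates, whose origin is the TCP and whose axes are the flange's). Camera axes: x right, y down, z forward; pixel columns grow to the right and rows downward; lengths in mm; the calibration is good to about 2 mm. A picture is of the moment at which its call begins: read the wrist's pose just before it.
- bot.sign_off(): hands the job in; it is judged then, once.
The state is a dict: "time": time; "joints": joint angles; "joint_velocities": joint speeds; "tau": joint torques, N m; "ee_pos": TCP position; "orientation": TCP orientation; "force": force on the tool from outside, world axes, zero at the start; "moment": the same for the moment, N m; "opening": opening from 0.0 (shut) to 1.0 (fully open); "grip_force": force on a finger pad.
Only numpy, scipy, OpenCV 4.12 (cv2) and the standard library are available. Lean on these libraries where they do the work, as an engineer would, in place of code of your own. Each camera call takes 0.05 s, during which the arm holds its last target. There are 200 camera calls.

## Working session

There is one attempt and no reset: what is moved stays moved. The work goes in short steps, Python scripts to look and compute and a shell command to move; the robot and the scene stay as the last step left them, time stands still between calls to the robot, and variables do not carry over. Pictures are saved under pics/ and viewed, at most 10 in all, crops included, and the job is handed in when it is done.

```bash
mkdir -p pics; ls
cat > h.py <<'E'
import numpy as np, cv2
from workcell import bot
def shot(n,save=None):
    c=bot.camera(n)
    if save: cv2.imwrite('pics/'+save,c['color'])
    np.savez('%s.npz'%n,**{k:np.array(v) for k,v in c.items()})
    return c
def cloud(c):
    K=c['intrinsics'];z=c['range_z'];v,u=np.mgrid[:z.shape[0],:z.shape[1]]
    p=np.stack([(u-K[0,2])/K[0,0]*z,(v-K[1,2])/K[1,1]*z,z,np.ones_like(z)],-1)
    w=p@np.linalg.inv(c['view']).T
    w=w[...,:3]; w[z==0]=np.nan
    return w
E
python3 - <<'E'
from h import *
print(bot.sense())
for n in('top','side'):
    c=shot(n,n+'1.png'); print(np.linalg.inv(c['view']).round(3))
E
```

```text
pics
{'time': 0.0, 'joints': array([ 1.20001236e+00,  3.20296080e-01,  1.56566002e+00,  2.09089239e-06,
        1.25739286e+00, -1.99795246e-02]), 'joint_velocities': array([ 0.00096988, -0.00265422, -0.00129384, -0.00042947, -0.00045247,
       -0.00164633]), 'tau': array([ 2.65486786e-03, -4.15522385e+01, -2.34174138e+01,  9.20725120e-05,
        7.82351999e-03, -1.02112239e-05]), 'ee_pos': array([197.41911202, 539.54982621, 230.48723337]), 'orientation': array([-5.48162067e-01, -3.09305042e+00,  2.70540917e-03]), 'force': array([-0.83536215,  0.49955082,  1.01137119]), 'moment': array([-0.02856791, -0.04104868,  0.00909744]), 'grip_force': 0.0, 'opening': 1.000226445267895}
[[-6.000000e-03 -9.940000e-01  1.140000e-01  4.419540e+02]
 [-1.000000e+00  4.000000e-03 -2.100000e-02  7.279000e+00]
 [ 2.000000e-02 -1.140000e-01 -9.930000e-01  1.353879e+03]
 [ 0.000000e+00  0.000000e+00  0.000000e+00  1.000000e+00]]
[[ 9.810000e-01 -1.280000e-01  1.470000e-01  3.948230e+02]
 [-1.950000e-01 -6.710000e-01  7.150000e-01 -9.880880e+02]
 [ 7.000000e-03 -7.300000e-01 -6.830000e-01  1.065571e+03]
 [ 0.000000e+00  0.000000e+00  0.000000e+00  1.000000e+00]]
```

View pics/top1.png

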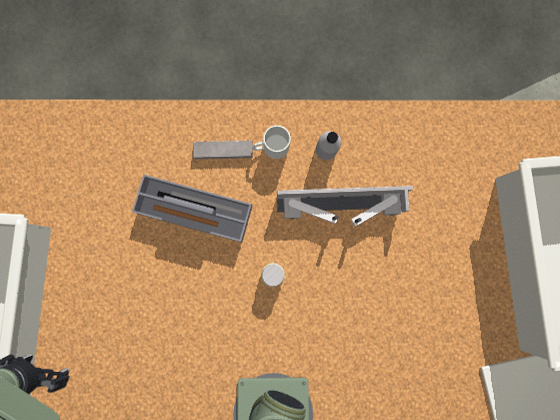

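View pics/side1.png

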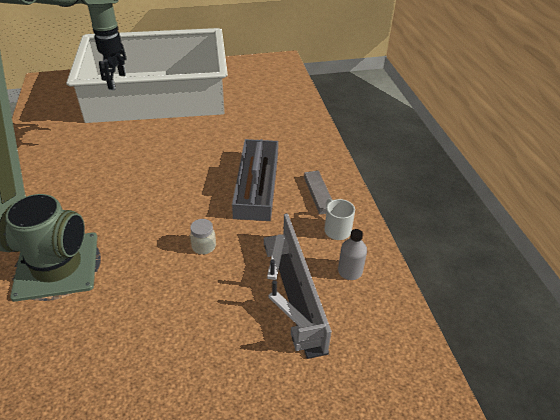

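Top view: the caddy is at about (192,208), the rack at (345,200) with its rail on the far side (+x), the posts at about (334,218) and (356,221), and the jar at (273,275). The mug and flask are behind the rack and the hone is behind the caddy. Next I'll measure from the depth data.

Run:
```python
from h import *
c=dict(np.load('top.npz')); w=cloud(c)
np.save('w.npy',w)
def reg(u0,u1,v0,v1,z0,z1):
    p=w[v0:v1,u0:u1].reshape(-1,3); return p[(p[:,2]>z0)&(p[:,2]<z1)]
def rect(p,n):
    r=cv2.minAreaRect(p[:,:2].astype(np.float32)); print(n,len(p),np.round(r[0],1),np.round(r[1],1),round(r[2],2),p[:,2].mean().round(1))
print('table',reg(60,110,250,350,-20,20)[:,2].mean())
rect(reg(125,260,165,250,100,135),'handle'); 
rect(reg(125,260,165,250,50,75),'caddywalls')
rect(reg(265,420,175,230,92,112),'rail+posts')
rail=reg(265,420,175,198,92,112); rect(rail,'rail')
for u0,u1 in((325,345),(347,368)):
    rect(reg(u0,u1,205,230,85,115),'post')
rect(reg(255,292,255,290,60,90),'jar')
rect(reg(262,292,123,160,70,100),'mug')
rect(reg(315,345,128,162,120,170),'flask')
rect(reg(190,255,138,162,15,35),'hone')
for n,(u0,u1,v0,v1) in {'bl':(275,345,190,228),'br':(347,415,190,228)}.items():
    p=reg(u0,u1,v0,v1,48,62); print(n,len(p),p.min(0).round(),p.max(0).round()); 
im=c['color'][160:260,120:430]
cv2.imwrite('pics/crop1.png',cv2.resize(im,None,fx=2.58,fy=2.58*1,interpolation=cv2.INTER_CUBIC))
```

```text
table -0.3131035318171952
handle 346 [598.3 233.7] [146.6  18.1] 74.4 120.6
caddywalls 732 [598.5 234.6] [332.1 115.3] 74.28 60.5
rail+posts 718 [ 600.5 -212.6] [ 98.1 386.9] 1.8 100.1
rail 631 [ 633.8 -211.5] [ 32.8 386.8] 1.34 100.0
post 18 [ 565.7 -181.9] [ 9.8 11.3] 45.46 103.2
post 20 [ 557.4 -248. ] [10.4 10.4] 21.64 100.0
jar 359 [402.4  -2.8] [56.5 56.9] 0.07 80.4
mug 190 [796.  -15.3] [79.7 78.6] 47.54 85.2
flask 128 [ 785.4 -169.4] [32.5 30.5] 22.34 144.4
hone 978 [782.8 149.5] [ 53.3 180.8] 1.01 24.6
bl 430 [ 552. -214.   48.] [637. -16.  62.]
br 413 [ 543. -387.   48.] [ 641. -223.   62.]
```

View pics/crop1.png

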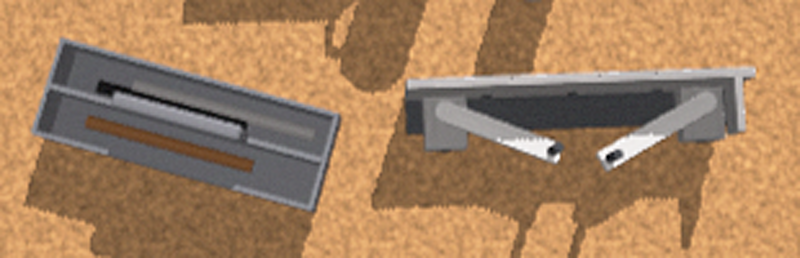

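Run:
```python
from h import *
from scipy.optimize import least_squares
w=np.load('w.npy')
p=w[175:200,265:425].reshape(-1,3); p=p[(p[:,2]>94)&(p[:,2]<106)]
r=p.copy()
for _ in range(6):
    a=np.polyfit(r[:,1],r[:,0],1); d=p[:,0]-np.polyval(a,p[:,1]); r=p[abs(d)<9]
d=r[:,0]-np.polyval(a,r[:,1])
th=np.arctan(-a[0]); print('rail slope',a,'yaw',th, 'thick',np.percentile(d,[2,98]),'yrange',r[:,1].min(),r[:,1].max())
ym=(r[:,1].min()+r[:,1].max())/2
c=np.array([np.polyval(a,ym),ym]); R=np.array([[np.cos(th),-np.sin(th)],[np.sin(th),np.cos(th)]])
ll=(r[:,:2]-c)@R; print('local ext',ll.min(0),ll.max(0))
o=c-R@np.array([76,0]); print('rack origin (if rail symmetric in y)',o)
ch=p[(d:=p[:,0]-np.polyval(a,p[:,1]))<-12]; cl=(ch[:,:2]-o)@R; print('cheek',len(ch),cl.min(0),cl.max(0))
for n,q in(('l',[565.7,-181.9]),('r',[557.4,-248])):
    h=o+R@np.array([50,150 if n=='l' else -150]); v=R.T@(np.array(q)-h); print(n,'hinge',h,'post loc',v,np.hypot(*v),'ang',np.arctan2(-v[0],abs(v[1])), 'final post',o+R@np.array([-80,150 if n=='l' else -150]))
# hones: cover cheek points near z100
print('seat',o+R@np.array([12.5,-5]))
```

```text
rail slope [-3.16808385e-02  6.35458415e+02] yaw 0.03167024576890317 thick [-5.81347264  6.13461635] yrange -404.5260118184221 -18.062238786913067
local ext [  -8.24137799 -193.47983595] [  6.69933795 193.46544665]
rack origin (if rail symmetric in y) [ 566.19050124 -213.70066164]
cheek 29 [  44.06883722 -178.59257637] [  63.98848577 -168.37292106]
l hinge [611.41568546 -62.1926331 ] post loc [ -49.48328886 -118.19975343] 128.13967998836125 ang 0.3964723982515719 final post [481.4808753  -66.30907683]
r hinge [ 620.915171 -362.042195] post loc [-59.87218005 115.99621219] 130.53658179811745 ang 0.4764889807277643 final post [ 490.98036084 -366.15863874]
seat [ 578.84255775 -218.30234244]
```

```bash
cat >> h.py <<'E'
from scipy.spatial.transform import Rotation as Ro
O=np.array([566.2,-213.7]);TH=0.0317
def w2r(p): c,s=np.cos(TH),np.sin(TH); d=np.array(p[:2])-O; return np.array([c*d[0]+s*d[1],-s*d[0]+c*d[1]])
def r2w(q): c,s=np.cos(TH),np.sin(TH); return O+np.array([c*q[0]-s*q[1],s*q[0]+c*q[1]])
def mat(yaw): # tool y at world angle yaw, z down
    c,s=np.cos(yaw),np.sin(yaw); return np.array([[-s,c,0],[c,s,0],[0,0,-1.]])
def state():
    s=bot.sense();M=Ro.from_rotvec(s['orientation']).as_matrix()
    print('t',round(s['time'],2),'w',s['ee_pos'].round(1),'rack',w2r(s['ee_pos']).round(1),'yaw',round(float(np.arctan2(M[1,1],M[0,1])),4),'tilt',M[:2,2].round(4),'F',s['force'].round(1),'op',round(s['opening'],3),'grip',round(s['grip_force'],1),'q',s['joints'].round(2))
    return s['ee_pos'],M
def plan(wps,start=None):
    """wps: (rack x, rack y, z, world yaw, rows)"""
    p,M=state() if start is None else start
    for x,y,z,yaw,n in wps:
        g=np.r_[r2w((x,y)),z];G=mat(yaw);rv=Ro.from_matrix(M.T@G).as_rotvec();rows=[]
        for k in range(n):
            dp=(g-p)/(n-k); d=np.round(M.T@dp/25,2); r=np.round(Ro.from_matrix(M.T@G).as_rotvec()/(n-k)/.1,2)
            p=p+M@d*25; M=M@Ro.from_rotvec(r*.1).as_matrix(); rows.append([*d,*r])
        a=np.array(rows); print('-> rack',(x,y,z),'max',abs(a).max()); 
        for i in range(0,n,8): print(','.join('%g'%v for v in a[i:i+8].ravel()))
E
python3 - <<'E'
from h import *
W=[(100,200,225,1.0,20),(26,19,190,TH,12),(28,19,68,TH,6)]
for a,n in((.45,2),(.75,3),(1.05,3),(1.3,3),(1.48,3)):
    W.append((50-130*np.sin(a)+18*np.cos(a),150-130*np.cos(a)-18*np.sin(a),68,TH,n))
plan(W)
E
```

```text
t 0.1 w [197.5 539.6 230.6] rack [-344.7  764.6] yaw 1.22 tilt [-0.0006 -0.0015] F [-0.3  0.4  0.4] op 1.0 grip 0.0 q [ 1.2   0.32  1.57 -0.    1.26 -0.02]
-> rack (100, 200, 225) max 1.37
-1.25,-0.72,0.01,-0,0,0.11,-1.25,-0.7,0.01,-0,0,0.11,-1.26,-0.69,0.01,-0,0,0.11,-1.27,-0.67,0.01,-0,0,0.11,-1.28,-0.66,0.01,-0,0,0.11,-1.28,-0.65,0.01,-0,0,0.11,-1.29,-0.63,0.01,-0,0,0.11,-1.3,-0.62,0.01,-0,0,0.11
-1.3,-0.6,0.01,-0,0,0.11,-1.31,-0.59,0.01,-0,0,0.11,-1.32,-0.57,0.01,-0,0,0.11,-1.32,-0.56,0.01,-0,0,0.11,-1.33,-0.55,0.02,-0,0,0.11,-1.34,-0.53,0.01,-0,0,0.11,-1.34,-0.52,0.02,-0,0,0.11,-1.35,-0.5,0.01,-0,0,0.11
-1.35,-0.48,0.02,-0,0,0.11,-1.36,-0.47,0.01,-0.01,0,0.11,-1.36,-0.46,0.02,-0,0,0.11,-1.37,-0.44,0.01,-0.01,0,0.11
-> rack (26, 19, 190) max 0.81
-0.14,-0.64,0.12,0,0,0.81,-0.19,-0.62,0.12,0,0,0.81,-0.24,-0.61,0.12,0,-0,0.81,-0.29,-0.58,0.12,0,-0,0.81,-0.33,-0.56,0.12,0,-0,0.81,-0.38,-0.53,0.11,0,-0,0.8,-0.42,-0.5,0.12,0,-0,0.81,-0.46,-0.46,0.11,0,-0,0.8
-0.49,-0.43,0.12,0,-0,0.81,-0.53,-0.38,0.11,0,-0,0.8,-0.56,-0.34,0.12,0,-0,0.81,-0.58,-0.3,0.11,0.01,-0,0.8
-> rack (28, 19, 68) max 0.82
-0,0.01,0.81,-0,-0,0,-0,0.02,0.81,-0,-0,0,-0,0.01,0.82,-0,-0,0,-0,0.02,0.81,-0,-0,0,-0,0.01,0.82,-0,-0,0,-0,0.02,0.81,-0.01,-0,0
-> rack (np.float64(9.66252840788825), np.float64(25.112497080149858), 68) max 0.37
0.12,-0.37,0,0,-0,0,0.12,-0.37,0,0,-0,0
-> rack (np.float64(-25.442639163304655), np.float64(42.610949365983274), 68) max 0.47
0.23,-0.47,-0,0,-0,0,0.24,-0.47,-0,0,-0,0,0.23,-0.46,-0,0,-0,0
-> rack (np.float64(-53.80874046517112), np.float64(69.70214571338319), 68) max 0.38
0.36,-0.38,-0,0,-0,0,0.36,-0.38,-0,0,-0,0,0.37,-0.38,-0,0,-0,0
-> rack (np.float64(-70.4475851889925), np.float64(97.88110494129418), 68) max 0.38
0.38,-0.22,-0,0,-0,0,0.37,-0.22,-0,0,-0,0,0.38,-0.22,-0,0,-0,0
-> rack (np.float64(-77.83242054953564), np.float64(120.28683361796222), 68) max 0.3
0.3,-0.1,-0,0,-0,0,0.3,-0.1,-0,0,-0,0,0.29,-0.1,-0,0,-0,0
```

```bash
python3 -m creep '[-1,-0.45,0,0,0,0,-1,-0.45,0,0,0,0,-1,-0.45,0,0,0,0,-1,-0.45,0,0,0,0,-1,-0.45,0,0,0,0,-1,-0.45,0,0,0,0,-1,-0.45,0,0,0,0,-1,-0.45,0,0,0,0]' 0 40
python3 -m creep '[-1,-0.45,0,0,0,0,-1,-0.45,0,0,0,0,-1,-0.45,0,0,0,0,-1,-0.45,0,0,0,0,-1,-0.45,0,0,0,0,-1,-0.45,0,0,0,0,-1,-0.45,0,0,0,0,-1,-0.45,0,0,0,0]'
python3 -m creep '[-1,-0.45,0,0,0,1,-1,-0.45,0,0,0,1,-1,-0.45,0,0,0,1,-1,-0.45,0,0,0,1]'
python3 -c "
from h import *
plan([(27,19,180,TH,8),(27,19,68,TH,5)])"
```

```text
time: 1.1
ee_pos: [354.9, 385.9, 231.0]
orientation: [-0.548, -3.093, 0.001]
force: [0.5, -0.5, 0.2]
opening: -0.009
grip_force: 0.0
time: 2.1
ee_pos: [511.7, 232.7, 230.9]
orientation: [-0.548, -3.093, 0.001]
force: [0.3, 0.9, -0.8]
opening: -0.002
grip_force: 0.0
time: 2.6
ee_pos: [577.4, 145.8, 230.7]
orientation: [-1.156, -2.92, 0.001]
force: [0.5, 0.2, 0.4]
opening: -0.003
grip_force: 0.0
t 2.6 w [577.4 145.8 230.7] rack [ 22.6 359. ] yaw 0.8168 tilt [-0.0011 -0.0001] F [0.5 0.2 0.4] op -0.003 grip 0.0 q [ 0.23  0.35  1.52  0.    1.27 -0.59]
-> rack (27, 19, 180) max 1.69
-1.22,-1.19,0.25,-0,-0,0.98,-1.33,-1.06,0.25,-0,-0,0.98,-1.43,-0.93,0.25,-0,-0,0.98,-1.51,-0.78,0.26,-0,-0,0.98,-1.58,-0.63,0.25,-0,-0,0.98,-1.63,-0.47,0.26,-0,-0,0.98,-1.67,-0.31,0.25,-0.01,-0,0.99,-1.69,-0.15,0.26,-0,-0,0.98
-> rack (27, 19, 68) max 0.9
0,0,0.9,-0,-0,0,0,0,0.89,-0,-0,0,0,0,0.9,-0,-0,0,0,0,0.89,-0,-0,0,0,0,0.9,-0,-0,0
```

```bash
python3 -m creep '[-0.73,-0.71,0.1,0,0,0.98,-0.8,-0.64,0.1,0,0,0.98,-0.86,-0.56,0.1,0,0,0.98,-0.91,-0.47,0.1,0,0,0.98,-0.95,-0.38,0.1,0,0,0.98,-0.98,-0.28,0.1,0,0,0.98,-1,-0.19,0.1,0,0,0.98,-1,-0.09,0.1,0,0,0.98]'
python3 -c "
from h import *
W=[(27,19,180,TH,6),(27,19,68,TH,5)]
plan(W)"
```

```text
time: 3.6
ee_pos: [586.5, -58.0, 210.7]
orientation: [-2.184, -2.257, 0.001]
force: [-0.0, 0.4, 0.5]
opening: -0.002
grip_force: 0.0
t 3.6 w [586.5 -58.  210.7] rack [ 25.2 155. ] yaw 0.0327 tilt [-0.001   0.0002] F [-0.   0.4  0.5] op -0.002 grip 0.0 q [-0.12  0.36  1.56  0.    1.22 -0.15]
-> rack (27, 19, 180) max 0.91
-0.91,0.01,0.2,-0,-0,0,-0.91,0.01,0.21,-0,-0,0,-0.91,0.01,0.2,-0,-0,0,-0.9,0.01,0.21,-0,-0,0,-0.91,0.01,0.2,-0.01,-0,0.01,-0.9,0.02,0.21,-0,-0,0
-> rack (27, 19, 68) max 0.9
-0,-0,0.9,-0,-0,0,-0,-0,0.89,-0,-0,0,-0,-0,0.9,-0,-0,0,-0,-0,0.89,-0,-0,0,-0,-0,0.9,-0,-0,0
```

```bash
python3 -m creep '[-0.91,0.01,0.2,0,0,0,-0.91,0.01,0.2,0,0,0,-0.91,0.01,0.2,0,0,0,-0.91,0.01,0.2,0,0,0,-0.91,0.01,0.2,0,0,0,-0.91,0.01,0.2,0,0,0]'
python3 -m creep '[0,0,0.9,0,0,0,0,0,0.9,0,0,0,0,0,0.9,0,0,0,0,0,0.9,0,0,0,0,0,0.9,0,0,0]'
python3 -m creep '[0.12,-0.35,0,0,0,0,0.12,-0.35,0,0,0,0,0.23,-0.47,0,0,0,0,0.23,-0.47,0,0,0,0,0.23,-0.47,0,0,0,0,0.36,-0.38,0,0,0,0,0.36,-0.38,0,0,0,0,0.36,-0.38,0,0,0,0]'
python3 - <<'E'
from h import *
state()
c=shot('top','top2.png'); p=cloud(c)[185:260,265:425].reshape(-1,3)
q=np.array([w2r(x) for x in p]); m=(p[:,2]>90)&(p[:,2]<112)&(q[:,0]<20); print(q[m].round())
E
```

```text
time: 4.35
ee_pos: [593.2, -195.0, 180.9]
orientation: [-2.181, -2.261, -0.0]
force: [0.3, 0.1, -0.4]
opening: 0.002
grip_force: 0.0
time: 4.97
ee_pos: [593.3, -194.3, 67.9]
orientation: [2.181, 2.261, 0.0]
force: [0.4, 0.9, -0.6]
opening: 0.001
grip_force: 0.0
time: 5.98
ee_pos: [509.7, -145.6, 68.8]
orientation: [2.18, 2.261, 0.0]
force: [1.3, -2.8, -0.0]
opening: 0.001
grip_force: 0.9
t 5.97 w [ 509.7 -145.6   68.8] rack [-54.3  69.8] yaw 0.0364 tilt [ 0.0004 -0.0002] F [ 1.3 -2.8 -0. ] op 0.001 grip 0.9 q [-0.3   0.41  1.89 -0.    0.84 -0.34]
[[  19. -169.]
 [  18. -170.]
 [  18. -174.]
 [  18. -176.]
 [  17. -168.]
 [  16. -168.]
 [  15. -171.]
 [  15. -173.]
 [  15. -176.]
 [  13. -169.]
 [  13. -170.]
 [  12. -173.]
 [  13. -176.]
 [  11. -173.]
 [  10. -174.]]
```

```bash
python3 -m creep '[0.38,-0.22,0,0,0,0,0.38,-0.22,0,0,0,0,0.38,-0.22,0,0,0,0,0.3,-0.1,0,0,0,0,0.3,-0.1,0,0,0,0,0.3,-0.08,0,0,0,0,0.2,-0.03,0,0,0,0,0,0,0,0,0,0]'
python3 - <<'E'
from h import *
c=shot('side','side2.png')
plan([(20,-17,68,TH,7)])
W=[]
for a,n in((.5,2),(.75,3),(1.05,3),(1.3,3),(1.5,3)):
    W.append((50-130*np.sin(a)+18*np.cos(a),-150+130*np.cos(a)+18*np.sin(a),68,TH,n))
plan(W,(np.r_[r2w((20,-17)),68],mat(TH)))
E
```

```text
time: 7.02
ee_pos: [483.6, -90.6, 68.7]
orientation: [-2.18, -2.261, 0.0]
force: [1.0, 0.2, -0.5]
opening: -0.002
grip_force: 0.0
t 7.08 w [483.8 -90.8  68.7] rack [-78.5 125.4] yaw 0.0363 tilt [-0.0003  0.0003] F [ 0.7  0.5 -0.4] op -0.002 grip 0.0 q [-0.21  0.36  1.98  0.    0.81 -0.25]
-> rack (20, -17, 68) max 0.82
-0.82,0.56,0,-0,-0,0.01,-0.82,0.56,0,-0,-0,0.01,-0.81,0.56,0.01,-0,-0,0.01,-0.81,0.56,0,-0,-0,0,-0.82,0.56,0.01,-0,-0,0.01,-0.81,0.56,0,-0,-0,0,-0.82,0.57,0.01,-0,-0,0.01
-> rack (np.float64(3.471166095480317), np.float64(-27.28460725937589), 68) max 0.33
-0.21,-0.33,0,0,0,0,-0.2,-0.33,0,0,0,0
-> rack (np.float64(-25.442639163304655), np.float64(-42.610949365983274), 68) max 0.39
-0.2,-0.39,0,0,0,0,-0.21,-0.38,0,0,0,0,-0.2,-0.39,0,0,0,0
-> rack (np.float64(-53.80874046517112), np.float64(-69.70214571338319), 68) max 0.38
-0.36,-0.38,0,0,0,0,-0.36,-0.38,0,0,0,0,-0.37,-0.37,0,0,0,0
-> rack (np.float64(-70.4475851889925), np.float64(-97.88110494129418), 68) max 0.38
-0.38,-0.22,0,0,0,0,-0.37,-0.22,0,0,0,0,-0.38,-0.23,0,0,0,0
-> rack (np.float64(-78.40107862850844), np.float64(-122.84925402432563), 68) max 0.33
-0.33,-0.11,0,0,0,0,-0.33,-0.1,0,0,0,0,-0.33,-0.11,0,0,0,0
```

View pics/side2.png

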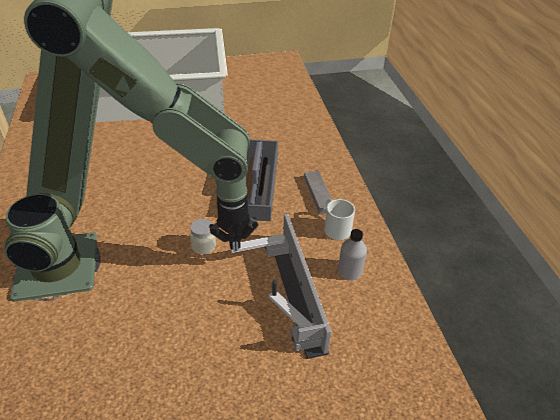

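The left brace is out (bar from (268,240) to (235,247)) and the contact force is zero, so it has snapped home. The right brace is next.

```bash
python3 -m creep '[-0.82,0.56,0,0,0,0,-0.82,0.56,0,0,0,0,-0.82,0.56,0,0,0,0,-0.82,0.56,0,0,0,0,-0.82,0.56,0,0,0,0,-0.82,0.56,0,0,0,0,-0.82,0.56,0,0,0,0]'
python3 -m creep '[-0.2,-0.33,0,0,0,0,-0.2,-0.33,0,0,0,0,-0.2,-0.39,0,0,0,0,-0.2,-0.39,0,0,0,0,-0.2,-0.39,0,0,0,0,-0.36,-0.38,0,0,0,0,-0.36,-0.38,0,0,0,0,-0.36,-0.38,0,0,0,0]'
python3 -m creep '[-0.38,-0.22,0,0,0,0,-0.38,-0.22,0,0,0,0,-0.38,-0.22,0,0,0,0,-0.33,-0.1,0,0,0,0,-0.33,-0.1,0,0,0,0,-0.33,-0.1,0,0,0,0,-0.1,0,0,0,0,0,0,0,0,0,0,0]'
python3 -m creep '[0.5,0,-0.9,0,0,0,0.5,0,-0.9,0,0,0,0.5,0,-0.9,0,0,0,1,0,-0.9,0,0,0,1,0,-0.9,0,0,0,1,0,-0.9,0,0,0,1,0,-0.9,0,0,0,1,0,-0.9,0,0,0]' 1
python3 - <<'E'
from h import *
c=shot('top'); p=cloud(c)[170:270,255:435].reshape(-1,3)
p=p[(p[:,2]>90)&(p[:,2]<112)]
q=np.array([w2r(x) for x in p]); 
for s in(1,-1):
    m=(q[:,0]<-10)&(q[:,1]*s>90); print(m.sum(),q[m].mean(0))
cv2.imwrite('pics/top3.png',cv2.resize(c['color'][150:290,120:440],None,fx=2.4,fy=2.4))
cap=dict(x=598.4,y=234)
plan([(*w2r((598.4,234)),160,-.272,16),(*w2r((598.4,234)),95,-.272,4)])
E
```

```text
time: 7.95
ee_pos: [587.3, -231.9, 68.5]
orientation: [-2.181, -2.26, 0.0]
force: [0.4, -0.1, -1.0]
opening: -0.001
grip_force: 0.0
time: 8.95
ee_pos: [515.4, -286.6, 69.1]
orientation: [2.18, 2.258, 0.003]
force: [6.7, 1.5, -0.8]
opening: -0.001
grip_force: 2.3
time: 9.95
ee_pos: [492.7, -342.5, 68.8]
orientation: [2.181, 2.261, 0.0]
force: [0.2, 0.4, 0.4]
opening: -0.003
grip_force: 0.0
time: 10.95
ee_pos: [486.6, -178.7, 249.6]
orientation: [-2.181, -2.262, -0.0]
force: [-0.6, 0.2, 0.1]
opening: 0.999
grip_force: 0.0
14 [-79.55177828 149.47185325]
0 [nan nan]
t 11.0 w [ 487.8 -176.6  252.8] rack [-77.2  39.6] yaw 0.0378 tilt [0.0052 0.0007] F [0.4 2.  2.2] op 1.001 grip 0.0 q [-0.37  0.21  1.66  0.    1.27 -0.41]
-> rack (np.float64(46.373535830312164), np.float64(446.4545051565666), 160) max 1.06
1.02,0.31,0.23,0,-0,0.19,1.02,0.29,0.23,0,-0,0.19,1.03,0.28,0.23,0,-0,0.19,1.03,0.26,0.24,0,-0,0.19,1.04,0.24,0.23,0,-0,0.19,1.04,0.22,0.24,0,-0,0.2,1.04,0.19,0.23,0.01,-0,0.19,1.05,0.18,0.23,0,-0,0.2
1.05,0.15,0.24,0,-0,0.19,1.05,0.13,0.23,0.01,-0,0.2,1.06,0.11,0.24,0,-0,0.19,1.06,0.1,0.23,0.01,-0,0.2,1.06,0.07,0.24,0,-0,0.19,1.06,0.05,0.23,0.01,-0.01,0.2,1.06,0.04,0.24,0,-0,0.19,1.06,0.01,0.23,0.01,-0.01,0.2
-> rack (np.float64(46.373535830312164), np.float64(446.4545051565666), 95) max 0.65
0,0,0.65,-0,0,-0,0,0,0.65,-0,0,-0,0,0,0.65,-0,0,-0,0,0,0.65,-0,0,-0<stdin>:6: RuntimeWarning: Mean of empty slice.
  ret = um.true_divide(
```

View pics/top3.png

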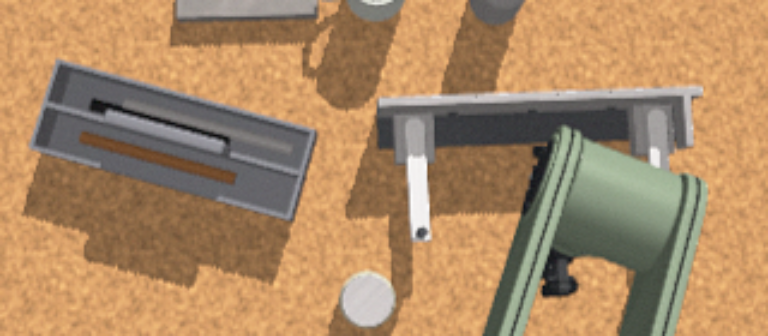

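```bash
python3 -m creep '[0.92,0.28,0.2,0,0,0.19,0.92,0.28,0.2,0,0,0.19,0.92,0.26,0.2,0,0,0.19,0.92,0.24,0.2,0,0,0.19,0.92,0.22,0.2,0,0,0.19,0.92,0.2,0.2,0,0,0.19,0.92,0.18,0.2,0,0,0.19,0.92,0.16,0.2,0,0,0.19]'
python3 -m creep '[0.92,0.15,0.2,0,0,0.19,0.92,0.13,0.2,0,0,0.19,0.92,0.11,0.2,0,0,0.19,0.92,0.1,0.2,0,0,0.19,0.92,0.08,0.2,0,0,0.19,0.92,0.06,0.2,0,0,0.19,0.92,0.04,0.2,0,0,0.19,0.92,0.02,0.2,0,0,0.19]'
python3 - <<'E'
from h import *
c=shot('top'); p=cloud(c)[170:270,255:435].reshape(-1,3)
p=p[(p[:,2]>90)&(p[:,2]<112)]
q=np.array([w2r(x) for x in p]); 
for s in(1,-1):
    m=(q[:,0]<-10)&(q[:,1]*s>90); print(m.sum(),q[m].mean(0))
plan([(*w2r((598.4,234.1)),155,-.273,4),(*w2r((598.4,234.1)),92,-.273,5)])
E
```

```text
time: 12.0
ee_pos: [537.9, 3.6, 208.3]
orientation: [-2.347, -2.089, 0.001]
force: [-0.2, -0.1, 0.3]
opening: 1.0
grip_force: 0.0
time: 13.0
ee_pos: [588.4, 181.5, 168.2]
orientation: [2.498, 1.905, -0.001]
force: [-0.3, -0.7, -0.1]
opening: 0.999
grip_force: 0.0
14 [-79.58638853 149.54358145]
20 [ -79.38336967 -147.5224025 ]
t 13.05 w [588.8 184.1 167.4] rack [ 35.2 396.9] yaw -0.2674 tilt [-0.0003  0.0018] F [ 2.   1.1 -0.6] op 1.0 grip 0.0 q [0.28 0.43 1.56 0.   1.15 0.55]
-> rack (np.float64(46.37670529942195), np.float64(446.5544549162739), 155) max 0.51
0.51,-0.04,0.12,-0,-0,0.01,0.51,-0.04,0.13,-0,-0.01,0.02,0.5,-0.04,0.12,-0,-0,0.01,0.51,-0.04,0.13,-0.01,-0.01,0.02
-> rack (np.float64(46.37670529942195), np.float64(446.5544549162739), 92) max 0.51
-0,-0,0.5,0,0,-0,-0,-0,0.5,0,0,-0,-0,-0,0.51,0,0,-0,-0,-0,0.5,0,0,-0,-0,-0,0.51,0,0,-0
```

```bash
python3 -m creep '[0.51,-0.04,0.12,0,0,0.02,0.51,-0.04,0.12,0,0,0.02,0.51,-0.04,0.12,0,0,0.02,0.51,-0.04,0.12,0,0,0,0,0,0,0,0,0]'
python3 -c "
from h import *
plan([(*w2r((598.4,234.1)),92,-.273,5)])"
```

```text
time: 13.68
ee_pos: [598.0, 232.0, 156.4]
orientation: [-2.503, -1.899, 0.001]
force: [0.1, -0.1, -0.1]
opening: 1.002
grip_force: 0.0
t 13.68 w [598.  232.  156.4] rack [ 46.  444.4] yaw -0.2728 tilt [-0.0004 -0.0001] F [ 0.1 -0.1 -0.1] op 1.002 grip 0.0 q [0.35 0.47 1.51 0.   1.15 0.62]
-> rack (np.float64(46.37670529942195), np.float64(446.5544549162739), 92) max 0.52
0.02,-0,0.52,-0,0,0,0.02,-0,0.51,-0,0,0,0.02,-0,0.52,-0,0,0,0.01,-0,0.51,-0,0,0,0.02,-0.01,0.52,-0,0,0
```

```bash
python3 -m creep '[0.02,0,0.52,0,0,0,0.02,0,0.52,0,0,0,0.02,0,0.52,0,0,0,0.02,0,0.52,0,0,0,0.02,0,0.5,0,0,0,0,0,0,0,0,0]'
python3 -m creep '[0,0,0,0,0,0,0,0,0,0,0,0,0,0,0,0,0,0,0,0,0,0,0,0,0,0,0,0,0,0,0,0,0,0,0,0]' 0 90
python3 -m creep '[0,0,-0.1,0,0,0,0,0,-0.2,0,0,0,0,0,-0.4,0,0,0,0,0,-0.6,0,0,0,0,0,-0.8,0,0,0,0,0,-0.8,0,0,0,0,0,-0.8,0,0,0,0,0,-0.8,0,0,0]'
python3 -c "
from h import *
plan([(-1,10,235,TH,24)])"
```

```text
time: 14.42
ee_pos: [598.1, 233.3, 90.9]
orientation: [-2.503, -1.897, 0.004]
force: [0.0, -0.0, 0.8]
opening: 1.0
grip_force: 0.0
time: 15.18
ee_pos: [599.4, 233.5, 92.8]
orientation: [2.503, 1.897, 0.002]
force: [1.5, -0.9, 2.0]
opening: 0.193
grip_force: 88.7
time: 16.18
ee_pos: [598.7, 233.6, 206.7]
orientation: [2.504, 1.897, 0.002]
force: [-1.1, -0.9, -4.8]
opening: 0.194
grip_force: 87.9
t 16.18 w [598.7 233.6 206.7] rack [ 46.7 446. ] yaw -0.274 tilt [0.0011 0.0005] F [-1.1 -0.9 -4.8] op 0.194 grip 87.9 q [0.35 0.44 1.44 0.   1.26 0.63]
-> rack (-1, 10, 235) max 0.73
-0.72,0.14,-0.05,0,-0,-0.13,-0.72,0.13,-0.05,0,-0,-0.13,-0.72,0.12,-0.05,0,-0,-0.13,-0.72,0.12,-0.05,0,-0,-0.13,-0.72,0.11,-0.05,0,-0,-0.13,-0.72,0.1,-0.05,0,-0,-0.13,-0.73,0.09,-0.05,0,-0,-0.13,-0.73,0.08,-0.05,0,-0,-0.13
-0.73,0.07,-0.05,0,-0,-0.13,-0.73,0.06,-0.05,0,-0,-0.13,-0.73,0.05,-0.05,0,-0,-0.13,-0.73,0.04,-0.05,0,-0,-0.13,-0.73,0.03,-0.05,0,-0,-0.12,-0.73,0.02,-0.04,0,-0,-0.13,-0.73,0.01,-0.05,0,-0,-0.12,-0.73,0,-0.04,0,-0,-0.13
-0.73,-0.01,-0.05,0,-0,-0.12,-0.73,-0.02,-0.04,0,-0,-0.13,-0.73,-0.03,-0.05,0,-0,-0.12,-0.73,-0.03,-0.04,0,-0,-0.13,-0.73,-0.04,-0.05,0,-0,-0.12,-0.73,-0.05,-0.04,0,-0,-0.13,-0.73,-0.06,-0.05,0.01,-0,-0.12,-0.72,-0.08,-0.04,0,-0.01,-0.13
```

```bash
python3 -m creep '[-0.3,0.06,-0.1,0,0,-0.13,-0.6,0.13,-0.1,0,0,-0.13,-0.73,0.12,-0.1,0,0,-0.13,-0.73,0.12,-0.1,0,0,-0.13,-0.73,0.11,-0.1,0,0,-0.13,-0.73,0.1,-0.1,0,0,-0.13,-0.73,0.09,-0.1,0,0,-0.13,-0.73,0.08,-0.1,0,0,-0.13]'
python3 -m creep '[-0.73,0.07,-0.05,0,0,-0.13,-0.73,0.06,-0.05,0,0,-0.13,-0.73,0.05,-0.05,0,0,-0.13,-0.73,0.04,-0.05,0,0,-0.13,-0.73,0.03,0,0,0,-0.12,-0.73,0.02,0,0,0,-0.13,-0.73,0.01,0,0,0,-0.12,-0.73,0,0,0,0,-0.13]'
python3 -m creep '[-0.73,-0.01,0,0,0,-0.12,-0.73,-0.02,0,0,0,-0.13,-0.73,-0.03,0,0,0,-0.12,-0.73,-0.03,0,0,0,-0.13,-0.73,-0.04,0,0,0,-0.12,-0.6,-0.05,0,0,0,-0.13,-0.3,-0.06,0,0,0,-0.12,0,0,0,0,0,-0.13]'
python3 -c "
from h import *
plan([(-1,10,235,TH,4)])"
```

```text
time: 17.18
ee_pos: [588.2, 98.3, 223.9]
orientation: [-2.401, -2.024, 0.004]
force: [0.5, 1.4, -4.4]
opening: 0.195
grip_force: 88.0
time: 18.18
ee_pos: [576.7, -47.2, 228.9]
orientation: [-2.294, -2.144, 0.003]
force: [1.5, 0.6, -4.7]
opening: 0.193
grip_force: 88.0
time: 19.18
ee_pos: [567.2, -159.7, 229.3]
orientation: [-2.185, -2.255, 0.001]
force: [0.2, 0.0, -4.7]
opening: 0.193
grip_force: 88.0
t 19.18 w [ 567.2 -159.7  229.3] rack [ 2.7 54. ] yaw 0.0316 tilt [-0.0011  0.0005] F [ 0.2  0.  -4.7] op 0.193 grip 88.0 q [-0.29  0.34  1.53  0.    1.27 -0.33]
-> rack (-1, 10, 235) max 0.44
-0.44,-0.04,-0.06,-0,-0,-0,-0.44,-0.04,-0.06,-0,-0,-0,-0.44,-0.03,-0.05,-0.01,-0,-0,-0.44,-0.04,-0.06,-0,-0.01,-0
```

```bash
python3 -m creep '[-0.44,-0.04,0,0,0,0,-0.44,-0.04,0,0,0,0,-0.44,-0.04,0,0,0,0,-0.44,-0.04,0,0,0,0,0,0,0,0,0,0,0,0,0,0,0,0]'
python3 - <<'E'
from h import *
state()
for n in('top','side'):
    c=shot(n); w=cloud(c); p=w.reshape(-1,3); 
    q=(p[:,:2]-O)@np.array([[np.cos(TH),-np.sin(TH)],[np.sin(TH),np.cos(TH)]])
    for e in(1,-1):
        m=(p[:,2]>150)&(p[:,2]<200)&(abs(q[:,0])<100)&(q[:,1]*e>90)&(q[:,1]*e<230); a=q[m];z=p[m,2]
        if len(a)>5: print(n,e,m.sum(),'x',a[:,0].min().round(1),a[:,0].max().round(1),'y',a[:,1].min().round(1),a[:,1].max().round(1),'ztop',np.percentile(z,98).round(1))
    cv2.imwrite('pics/%s4.png'%n,c['color'])
E
```

```text
time: 19.92
ee_pos: [565.3, -203.1, 229.7]
orientation: [-2.186, -2.256, -0.001]
force: [0.5, 0.1, -6.3]
opening: 0.194
grip_force: 88.0
t 19.93 w [ 565.3 -203.1  229.7] rack [-0.6 10.7] yaw 0.0318 tilt [-0.0001  0.0006] F [ 0.5  0.1 -6.3] op 0.194 grip 88.0 q [-0.36  0.36  1.51  0.    1.27 -0.4 ]
top 1 544 x -59.9 55.5 y 90.1 176.7 ztop 199.5
top -1 8 x -59.6 -56.3 y -101.3 -91.0 ztop 197.4
side 1 352 x -58.0 56.2 y 90.1 179.5 ztop 198.3
side -1 1144 x -57.9 58.2 y -154.7 -90.0 ztop 198.3
```

View pics/side4.png

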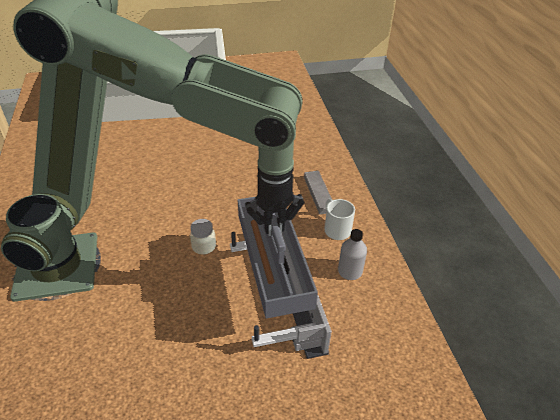

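The caddy is held level and parallel over the rack, with both braces out below it and 11–16 mm clear of the cheek. Lowering it.

```bash
python3 -m creep '[0,0,0.3,0,0,0,0,0,0.6,0,0,0,0,0,0.6,0,0,0,0,0,0.6,0,0,0,0,0,0.6,0,0,0,0,0,0.2,0,0,0,0,0,0.1,0,0,0,0,0,0,0,0,0]'
python3 -m creep '[0,0,0.06,0,0,0,0,0,0.06,0,0,0,0,0,0.04,0,0,0,0,0,0,0,0,0]'
python3 -m creep '[0,0,0.04,0,0,0,0,0,0.04,0,0,0,0,0,0,0,0,0,0,0,0,0,0,0]'
python3 -c "
from h import *
state()"
```

```text
time: 21.02
ee_pos: [565.6, -203.3, 155.1]
orientation: [2.185, 2.256, 0.001]
force: [0.3, -0.5, -4.8]
opening: 0.196
grip_force: 88.0
time: 21.52
ee_pos: [565.3, -203.2, 150.7]
orientation: [-2.185, -2.257, -0.0]
force: [0.6, 0.0, -4.1]
opening: 0.197
grip_force: 88.0
time: 22.02
ee_pos: [565.4, -203.2, 148.8]
orientation: [-2.186, -2.257, -0.0]
force: [-0.3, 0.7, -4.4]
opening: 0.197
grip_force: 88.0
t 22.02 w [ 565.4 -203.2  148.8] rack [-0.5 10.5] yaw 0.0321 tilt [0.0001 0.0001] F [-0.3  0.7 -4.4] op 0.197 grip 88.0 q [-0.36  0.42  1.63  0.    1.09 -0.4 ]
```

```bash
for i in 1 ; do python3 -m creep '[0,0,0.04,0,0,0,0,0,0,0,0,0,0,0,0,0,0,0]'; python3 -m creep '[0,0,0.04,0,0,0,0,0,0,0,0,0,0,0,0,0,0,0]'; done
```

```text
time: 22.4
ee_pos: [565.4, -203.2, 147.8]
orientation: [2.186, 2.257, 0.0]
force: [0.1, -0.0, -4.7]
opening: 0.195
grip_force: 88.1
time: 22.78
ee_pos: [565.5, -203.2, 147.7]
orientation: [2.185, 2.256, 0.001]
force: [-2.6, 1.2, 5.5]
opening: 0.194
grip_force: 89.5
```

```bash
python3 -m creep '[0,0,-0.02,0,0,0,0,0.1,0,0,0,0,0,0.1,0,0,0,0,0,0.1,0,0,0,0,0,0,0,0,0,0]'
python3 -m creep '[0,0.1,0,0,0,0,0,0,0,0,0,0,0,0,0,0,0,0]'
python3 -m creep '[0,0.04,0,0,0,0,0,0,0,0,0,0,0,0,0,0,0,0]'
python3 -c "
from h import *
state()"
```

```text
time: 23.4
ee_pos: [572.3, -203.3, 147.7]
orientation: [-2.185, -2.257, 0.002]
force: [-4.0, 0.3, 6.3]
opening: 0.2
grip_force: 89.7
time: 23.78
ee_pos: [574.8, -203.3, 147.7]
orientation: [-2.185, -2.257, 0.002]
force: [-4.2, -0.6, 6.3]
opening: 0.191
grip_force: 89.7
time: 24.15
ee_pos: [575.5, -203.3, 147.8]
orientation: [-2.185, -2.257, 0.003]
force: [-5.0, -0.5, 6.4]
opening: 0.198
grip_force: 89.7
t 24.15 w [ 575.5 -203.3  147.8] rack [ 9.6 10.1] yaw 0.0323 tilt [-0.0017 -0.0007] F [-5.  -0.5  6.4] op 0.198 grip 89.7 q [-0.36  0.44  1.6  -0.    1.1  -0.39]
```

```bash
python3 -m creep '[0,0,-0.02,0,0,0,0,0.04,0,0,0,0,0,0,0,0,0,0]'
python3 -m creep '[0,0.04,0,0,0,0,0,0,0,0,0,0,0,0,0,0,0,0]'
python3 -m creep '[0,0.04,0,0,0,0,0,0,0,0,0,0,0,0,0,0,0,0]'
python3 -m creep '[0,0.02,0,0,0,0,0,0,0,0,0,0,0,0,0,0,0,0]'
python3 -c "
from h import *
state()"
```

```text
time: 24.52
ee_pos: [577.2, -203.0, 147.7]
orientation: [-2.185, -2.257, 0.001]
force: [-4.5, -1.1, 3.7]
opening: 0.192
grip_force: 89.3
time: 24.9
ee_pos: [578.4, -202.8, 147.8]
orientation: [2.185, 2.257, 0.0]
force: [-3.6, -0.8, 4.0]
opening: 0.196
grip_force: 89.4
time: 25.28
ee_pos: [579.4, -202.6, 147.7]
orientation: [-2.186, -2.257, -0.0]
force: [-3.4, -0.0, 3.6]
opening: 0.196
grip_force: 89.4
time: 25.65
ee_pos: [579.8, -202.7, 147.8]
orientation: [-2.186, -2.257, -0.0]
force: [-3.3, 0.2, 2.4]
opening: 0.198
grip_force: 89.4
t 25.65 w [ 579.8 -202.7  147.8] rack [13.9 10.6] yaw 0.032 tilt [-0.      0.0002] F [-3.3  0.2  2.4] op 0.198 grip 89.4 q [-0.36  0.44  1.59  0.    1.11 -0.39]
```

```bash
python3 -m creep '[0,0.04,0,0,0,0,0,0,0,0,0,0,0,0,0,0,0,0]'
python3 -m creep '[0,0.04,0,0,0,0,0,0,0,0,0,0,0,0,0,0,0,0]'
python3 - <<'E'
from h import *
state()
for n in('top','side'):
    c=shot(n); w=cloud(c); p=w.reshape(-1,3); 
    q=(p[:,:2]-O)@np.array([[np.cos(TH),-np.sin(TH)],[np.sin(TH),np.cos(TH)]])
    for e in(1,-1):
        m=(p[:,2]>111)&(p[:,2]<119)&(abs(q[:,0])<100)&(q[:,1]*e>90)&(q[:,1]*e<230); a=q[m];z=p[m,2]
        r=(p[:,2]>96)&(p[:,2]<104)&(q[:,0]>60)&(q[:,0]<100)&(q[:,1]*e>90)
        if len(a)>5: print(n,e,m.sum(),'x',a[:,0].min().round(1),a[:,0].max().round(1),'y',a[:,1].min().round(1),a[:,1].max().round(1),'rail x',q[r,0].min().round(1),q[r,0].max().round(1))
E
```

```text
time: 26.02
ee_pos: [580.6, -202.6, 147.8]
orientation: [-2.185, -2.256, 0.0]
force: [-5.7, 0.3, 4.1]
opening: 0.196
grip_force: 89.4
time: 26.4
ee_pos: [580.6, -202.6, 147.8]
orientation: [-2.184, -2.255, 0.003]
force: [-7.5, -0.6, 4.9]
opening: 0.191
grip_force: 89.6
t 26.4 w [ 580.6 -202.6  147.8] rack [14.7 10.6] yaw 0.0321 tilt [-0.0027  0.0003] F [-7.5 -0.6  4.9] op 0.191 grip 89.6 q [-0.35  0.44  1.59 -0.    1.11 -0.39]
top 1 185 x -44.6 71.0 y 91.5 176.4 rail x 65.0 82.4
top -1 20 x -42.1 -13.9 y -154.0 -145.5 rail x 61.3 97.7Traceback (most recent call last):
  File "<stdin>", line 9, in <module>
    return umr_minimum(a, axis, None, out, keepdims, initial, where)
ValueError: zero-size array to reduction operation minimum which has no identity
```

Rail contact: the force is rising and the tool has stopped at rack x 14.7, so the caddy is against the rail. Next I slide it to the cheek.

```bash
python3 -m creep '[0,-0.03,-0.02,0,0,0,-0.1,0,0,0,0,0,-0.1,0,0,0,0,0,-0.1,0,0,0,0,0,-0.1,0,0,0,0,0,0,0,0,0,0,0]'
python3 -m creep '[-0.06,0,0,0,0,0,-0.06,0,0,0,0,0,0,0,0,0,0,0]'
python3 -m creep '[-0.04,0,0,0,0,0,0,0,0,0,0,0,0,0,0,0,0,0]'
python3 -m creep '[-0.04,0,0,0,0,0,0,0,0,0,0,0,0,0,0,0,0,0]'
python3 -c "
from h import *
state()"
```

```text
time: 27.25
ee_pos: [580.9, -210.8, 147.8]
orientation: [-2.183, -2.254, -0.002]
force: [-6.1, 5.8, 4.0]
opening: 0.193
grip_force: 89.2
time: 27.62
ee_pos: [581.0, -213.6, 147.8]
orientation: [-2.183, -2.253, -0.003]
force: [-4.6, 7.0, 3.1]
opening: 0.197
grip_force: 89.2
time: 28.0
ee_pos: [581.0, -214.5, 147.8]
orientation: [-2.183, -2.254, -0.003]
force: [-5.0, 7.8, 3.0]
opening: 0.198
grip_force: 89.2
time: 28.38
ee_pos: [581.0, -215.5, 147.8]
orientation: [-2.183, -2.253, -0.003]
force: [-5.4, 6.4, 3.4]
opening: 0.196
grip_force: 89.2
t 28.38 w [ 581.  -215.5  147.8] rack [14.7 -2.3] yaw 0.0318 tilt [-0.0018  0.0042] F [-5.4  6.4  3.4] op 0.196 grip 89.2 q [-0.38  0.45  1.58  0.    1.12 -0.41]
```

```bash
python3 -m creep '[0,-0.02,-0.02,0,0,0,-0.04,0,0,0,0,0,0,0,0,0,0,0]'
python3 -m creep '[-0.04,0,0,0,0,0,0,0,0,0,0,0,0,0,0,0,0,0]'
python3 -m creep '[-0.04,0,0,0,0,0,0,0,0,0,0,0,0,0,0,0,0,0]'
python3 - <<'E'
from h import *
state()
c=shot('top','top5.png'); w=cloud(c); p=w.reshape(-1,3); 
q=(p[:,:2]-O)@np.array([[np.cos(TH),-np.sin(TH)],[np.sin(TH),np.cos(TH)]])
for e in(1,-1):
        m=(p[:,2]>111)&(p[:,2]<119)&(abs(q[:,0])<100)&(q[:,1]*e>90)&(q[:,1]*e<230); a=q[m]
        print(e,m.sum(),'x',a[:,0].min().round(1),a[:,0].max().round(1),'y',a[:,1].min().round(1),a[:,1].max().round(1))
for s in(1,-1):
    m=(p[:,2]>85)&(p[:,2]<112)&(q[:,0]<-65)&(q[:,0]>-100)&(q[:,1]*s>130)&(q[:,1]*s<165); print('post',m.sum(),q[m].mean(0) if m.any() else '')
E
```

```text
time: 28.75
ee_pos: [581.1, -218.4, 147.8]
orientation: [-2.185, -2.256, -0.0]
force: [-2.5, 2.3, -4.9]
opening: 0.194
grip_force: 88.2
time: 29.12
ee_pos: [581.0, -218.5, 148.2]
orientation: [-2.184, -2.255, -0.002]
force: [-2.2, 5.6, -2.8]
opening: 0.195
grip_force: 88.3
time: 29.5
ee_pos: [581.1, -218.6, 148.4]
orientation: [-2.184, -2.254, -0.004]
force: [-2.7, 7.3, -2.9]
opening: 0.2
grip_force: 88.5
t 29.5 w [ 581.1 -218.6  148.4] rack [14.7 -5.4] yaw 0.0315 tilt [-0.0007  0.0043] F [-2.7  7.3 -2.9] op 0.2 grip 88.5 q [-0.38  0.45  1.58  0.    1.12 -0.41]
1 154 x -44.4 70.4 y 91.5 160.7
-1 14 x -43.4 -39.8 y -108.3 -91.5
post 13 [-79.69225758 149.84815913]
post 0
```

The tool has stopped against the cheek and the caddy's end is at y ≈ 160.7 as expected. I'll ease down, relieve the side load and release.

```bash
python3 -m creep '[0.02,0,0.02,0,0,0,0.02,0,0.02,0,0,0,0,0,0,0,0,0]'
python3 -m creep '[0,0,0,0,0,0,0,0,0,0,0,0,0,0,0,0,0,0,0,0,0,0,0,0]' 0.5 20
python3 -m creep '[0,0,-0.2,0,0,0,0,0,-0.4,0,0,0,0,0,-0.6,0,0,0,0,0,-0.8,0,0,0,0,0,-0.8,0,0,0,0,0,-0.8,0,0,0,0,0,-0.8,0,0,0,0,0,-0.8,0,0,0]'
python3 -m creep '[0,-0.9,-0.3,0,0,0,0,-0.9,-0.3,0,0,0,0,-0.9,-0.3,0,0,0,0,-0.9,0,0,0,0,0,-0.9,0,0,0,0,0,-0.9,0,0,0,0,0,-0.9,0,0,0,0,0,-0.9,0,0,0,0]'
python3 - <<'E'
from h import *
state()
c=shot('top'); cv2.imwrite('pics/top6.png',cv2.resize(c['color'][130:290,120:440],None,fx=2.4,fy=2.4))
w=cloud(c); p=w.reshape(-1,3); 
q=(p[:,:2]-O)@np.array([[np.cos(TH),-np.sin(TH)],[np.sin(TH),np.cos(TH)]])
for nm,lo,hi in(('rim',111,119),('bar',168,185)):
    m=(p[:,2]>lo)&(p[:,2]<hi)&(abs(q[:,0])<90)&(abs(q[:,1])<200); r=cv2.minAreaRect(q[m].astype(np.float32)); print(nm,m.sum(),r,p[m,2].mean())
for s in(1,-1):
    m=(p[:,2]>85)&(p[:,2]<112)&(q[:,0]<-65)&(q[:,0]>-100)&(q[:,1]*s>130)&(q[:,1]*s<165); print('post',m.sum(),q[m].mean(0) if m.any() else '')
E
```

```text
time: 29.92
ee_pos: [581.0, -218.4, 147.8]
orientation: [-2.185, -2.255, -0.003]
force: [-2.9, 6.9, -0.4]
opening: 0.192
grip_force: 88.7
time: 30.42
ee_pos: [581.4, -220.0, 148.0]
orientation: [2.185, 2.256, 0.001]
force: [0.3, 0.1, -0.1]
opening: 0.498
grip_force: 0.0
time: 31.42
ee_pos: [581.2, -219.7, 279.8]
orientation: [2.185, 2.256, 0.001]
force: [-0.4, 0.0, -0.4]
opening: 0.503
grip_force: 0.0
time: 32.42
ee_pos: [399.6, -225.3, 300.6]
orientation: [2.186, 2.256, 0.0]
force: [0.3, 0.4, 0.7]
opening: 0.499
grip_force: 0.0
t 32.42 w [ 399.6 -225.3  300.6] rack [-166.9   -6.4] yaw 0.0319 tilt [ 0.0003 -0.0001] F [0.3 0.4 0.7] op 0.499 grip 0.0 q [-0.54  0.09  1.68  0.    1.36 -0.57]
rim 543 ((13.104698181152344, -4.4943695068359375), (115.46139526367188, 330.8146057128906), 0.05165281146764755) 115.07500322501676
bar 361 ((12.99029541015625, -2.9856109619140625), (143.13343811035156, 18.225797653198242), 89.98353576660156) 176.34695218325786
post 14 [-79.76353807 149.51082001]
post 21 [ -79.57127141 -147.205897  ]
```

View pics/top6.png

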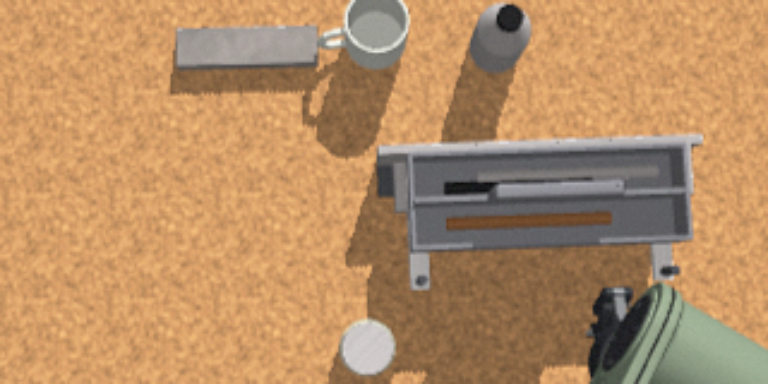

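The caddy is seated flush at rack (13.1, -4.5), parallel to the rail. Both braces are out, and the jar at (368,348) and the other items look undisturbed.

```bash
python3 -c "
from workcell import bot
print(bot.sign_off())"
```

```text
the job is handed in; nothing more can be done
None
```

I handed the job in at about 32 s: both braces are out at their stops, the caddy is released flush with the rail and end cheek (measured within about 1 mm of its seat), and the other items look unmoved; no verdict came back.

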